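# Lock the sprung screen frame down on the print press

## Task

On the print bench, swing the screen frame of the larger of the two hinge presses down flat against its spring, hold it there, and slide its bolt fully home under the steel keeper so that the frame stays locked down when you let go. Leave the small press's frame alone.

Things in the scene. Friction and masses are not known exactly. Their poses are not given: they have to be found in the camera images.
- bolt_grip (a point): Centre of the larger press's black grip sleeve (22 mm diameter, 50 long) on its bolt, a 12 mm steel rod across the frame's free edge. y: along the rod, level, the way it slides to lock; x: along the frame, away from the hinge; z: out of its top face. Hinge line: 240 mm along -x and 16 along -z from here. Free: 38 mm along y to each side arm at mid-travel, 64 in -x. Frame flat: 61 mm up, board below 18 high.
- frame (a joint): Angle (rad) of the larger press's wooden frame, 162 mm wide with amber mesh, about its hinge (parallel to the bolt, 45 mm above the bench): 0 flat and level on the platen (stop), 0.6 raised (stop; start). Its torsion spring pushes it up: 4 N at the bolt when raised, 8 N flat; let go, it springs up. With the bolt home it rests at about 0.05.
- bolt (a joint): Travel (m) of the larger press's bolt along +y: 0 drawn back (starts 0 to 0.006), 0.045 fully home (stop), 29 mm under the keeper. Friction 1.5 N; stays where left. Keeper: steel hook on the base board, its mouth 16 mm beyond the drawn-back tip (which is 109 mm from the sleeve's centre); roof 79 to 87 mm above the bench. The bolt enters only with the frame within 0.045 of flat.
- small_frame (a joint): Angle (rad) of the small press's frame, 0.6 raised (start). Same form, but smaller: frame 113 mm wide, bolt 158 mm from its hinge. Either press may be on the left or the right. Not to be used.

How it is judged:
By the outcome, as a careful person would: the job done as asked, in the order asked, and still so for the second after the job is handed in, with the robot touching nothing.
It also fails if it takes over 42 s, if anything falls off the work surface, if the arm or the gripper's body presses on something with over 40 N, if the wrist force passes 120 N, or if a joint passes its speed limit or range.

## Robot

A 7-joint arm with a two-finger parallel gripper is mounted at the origin on the work surface. World frame = base frame: x ahead of the robot, y to its left, z up, the work surface at z = 0. Lengths are in m, angles in rad, forces in N, time in s.
With the tool pointing down it reaches from about 0.425 to 0.825 m from the base axis. Payload 3.6 kg.
Tool frame: the origin (TCP) lies where the fingers leave the gripper's body, on its centre line; the fingertips stand 73 mm ahead of it and the grasp point (between the pads) lies 54 mm ahead of it; x points along the fingers, y is the direction in which the jaws open and shut, and the axes are right-handed (so a half turn about x gives the same grasp; the last joint's range is limited). The gripper opens to 85 mm and grips with 20 to 120 N. Pads are 22 mm wide; open, the fingers measure 114 mm over their backs; the gripper's body (76 mm by 85 mm) begins 54 mm behind the grasp point. The pads swing forward as they close: fully open they stand 13 mm farther back than shut.
Start: joints at [-1.143, 0.615, -0.013, 1.423, 0.008, 1.103, -0.04], TCP at [0.285, 0.584, 0.304] pointing down, gripper open.
Joint ranges: [-3.12, 3.12], [-0.3, 2.06], [-1.34, 1.32], [0.26, 2.42], [-1.36, 4.5], [0.01, 1.98], [-2.84, 2.84]. Speed limits (rad/s): [2.79, 2.79, 3.14, 3.14, 3.14, 3.14, 3.14].

## Interface

Orientations are given as a unit quaternion [x, y, z, w].
In Python, from station import arm, snapshot, camera_info, ticket gives the robot as it stands. Calls block until the motion is done:
- arm.movep(position, orientation): joint-space move of the TCP to a pose.
- arm.line_to(position, velocity=0.15, ori=None): straight line of the TCP; ori=None keeps the orientation; velocity is the mean speed in m/s.
- arm.move_j(angles): joint-space move.
- arm.move_gripper(opening, effort=None): opening from 0.0 (shut) to 1.0 (fully open); effort is the grip in N (None keeps the last); returns when the fingers have stopped.
- arm.pause(seconds).
- arm.ik(position, orientation): joint angles nearest the present ones, or None.
- snapshot(name): name is "scene" or "side" or "wrist"; returns the picture (480x640x3 uint8, blue, green, red); there is no depth.
- camera_info(name): a dict with "fx", "fy", "cx", "cy" (pixels), "dist_coeffs" ([k1, k2, p1, p2, k3] as OpenCV has them; the pictures are not rectified), "R" (3x3) and "t" (3): a world point X has camera coordinates R X + t; the wrist camera has in their place "T_tool_cam" (4x4, takes a point from camera to tool coordinates, whose origin is the TCP and whose axes are the tool frame's). Camera axes: x right, y down, z forward; pixel columns grow to the right and rows downward; lengths in m; the calibration is good to about 2 mm. A picture is of the moment at which its call begins: read the wrist's pose just before it. camera_info takes no time and is no camera call.
A pose or a line that the arm cannot do raises arm.MotionError and nothing moves.
- ticket.finish_job(): hands the job in, once; it reports no verdict.
Readings, each from a call of its own:
- arm.read_time(): time.
- arm.read_joint_positions(): joint angles.
- arm.read_dq(): joint speeds.
- arm.read_effort(): joint torques, N m.
- arm.read_tool_pos(): TCP position.
- arm.read_eef_rot(): TCP orientation.
- arm.read_ft_force(): force on the tool from outside, world axes, zero at the start.
- arm.read_wrist_torque(): the same for the moment, N m.
- arm.read_opening(): opening from 0.0 (shut) to 1.0 (fully open).
Only numpy, scipy, OpenCV 4.12 (cv2) and the standard library are available. Lean on these libraries where they do the work, as an engineer would, in place of code of your own. Each camera call takes 0.05 s, during which the arm holds its last target.

## Working session

There is one attempt and no reset: what is moved stays moved. The work goes in short steps, each a Python script; the robot and the scene stay as the last script left them, time stands still between calls to the robot, and variables do not carry over. Pictures are saved under pics/ and viewed, and the job is handed in when it is done.

```bash
mkdir -p pics; ls
python3 - <<'E'
from station import arm, snapshot, camera_info
import cv2
for n in ("scene","side","wrist"):
    cv2.imwrite(f"pics/{n}0.png",snapshot(n)); print(n,camera_info(n))
print(arm.read_time(),arm.read_tool_pos(),arm.read_eef_rot(),arm.read_opening())
E
```

```text
pics
scene {'fx': 585.3944157143547, 'fy': 585.3944157143547, 'cx': 309.7740966015523, 'cy': 254.3994681132053, 'dist_coeffs': array([0.00983873, 0.        , 0.        , 0.        , 0.        ]), 'R': array([[ 0.65246219,  0.75782055,  0.00104994],
       [ 0.5897192 , -0.50686054, -0.6287477 ],
       [-0.47594575,  0.41085327, -0.77760866]]), 't': array([-0.28272171, -0.22992157,  1.53868801])}
side {'fx': 564.9471468442235, 'fy': 564.9471468442235, 'cx': 326.9935416981089, 'cy': 242.36753664285183, 'dist_coeffs': array([0.04477778, 0.        , 0.        , 0.        , 0.        ]), 'R': array([[ 0.97227407, -0.2335443 , -0.01184037],
       [-0.12784909, -0.48849112, -0.86315181],
       [ 0.19580027,  0.8407339 , -0.50480567]]), 't': array([-0.45694324,  0.14368322,  1.04123733])}
wrist {'fx': 345.7671270181072, 'fy': 345.7671270181072, 'cx': 322.6160361312641, 'cy': 244.1486828028684, 'dist_coeffs': array([-0.03828135,  0.        ,  0.        ,  0.        ,  0.        ]), 'T_tool_cam': array([[ 2.13293453e-04, -2.66554971e-01,  9.63819694e-01,
        -6.98444290e-02],
       [ 9.99999939e-01,  3.22613339e-04, -1.32077868e-04,
        -2.32953901e-04],
       [-2.75735077e-04,  9.63819663e-01,  2.66555024e-01,
        -6.76843556e-02],
       [ 0.00000000e+00,  0.00000000e+00,  0.00000000e+00,
         1.00000000e+00]])}
0.15 [0.28474472 0.58382526 0.30297864] [ 0.15835659  0.68913731 -0.15974266  0.68883614] 1.0004595865021892
```

View pics/scene0.png

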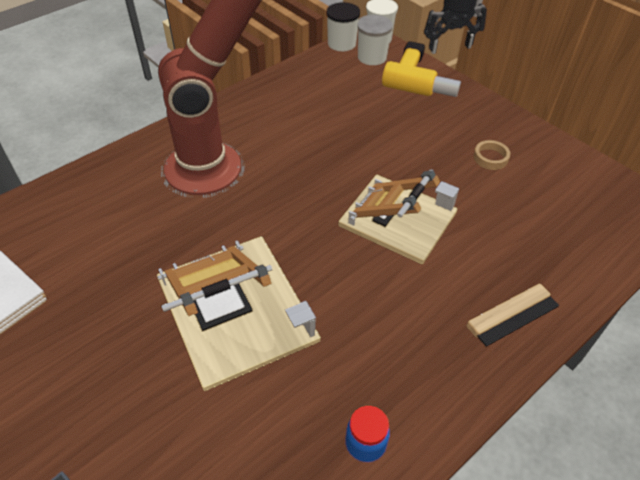

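View pics/side0.png

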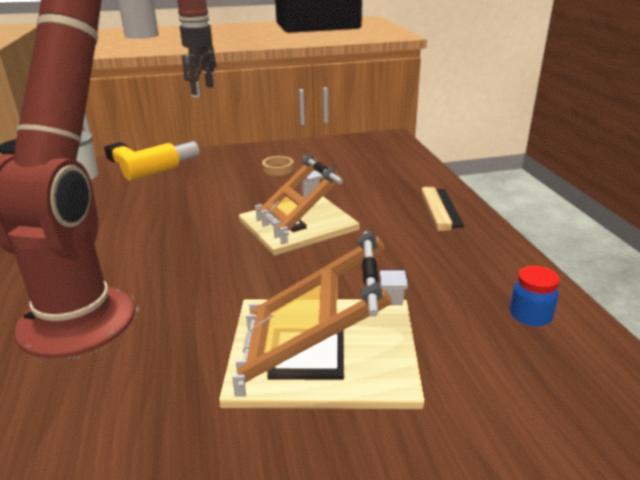

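View pics/wrist0.png

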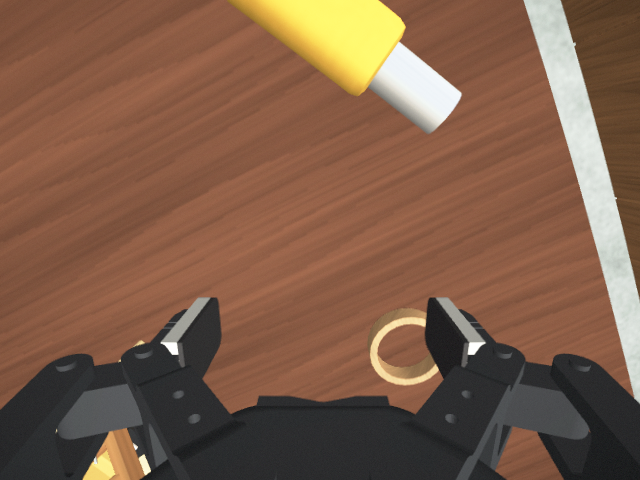

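The large press is the near one in the side view: its rod runs from (165,307) to (268,272) in the scene view, with the sleeve at about (217,288). I'll zoom in for exact pixels.

Run:
```python
import cv2,numpy as np
a=cv2.imread("pics/scene0.png")[230:390,150:330]; b=cv2.imread("pics/side0.png")[220:410,215:430]
cv2.imwrite("pics/za.png",cv2.resize(a,None,fx=4,fy=3.75*4/3.75,interpolation=cv2.INTER_CUBIC)[:600])
cv2.imwrite("pics/zb.png",cv2.resize(b,None,fx=3,fy=3,interpolation=cv2.INTER_CUBIC))
for n,(x0,x1,y0,y1) in dict(scene=(195,240,275,303),side=(355,385,245,295)).items():
    im=cv2.imread(f"pics/{n}0.png"); m=(im.max(2)<45).astype(np.uint8); mm=np.zeros_like(m); mm[y0:y1,x0:x1]=m[y0:y1,x0:x1]
    k,l,s,c=cv2.connectedComponentsWithStats(mm)
    for i in range(1,k):
        if s[i,4]>15: print(n,s[i],c[i])
```

```text
scene [214 280  14   6  20] [220.8 282. ]
scene [203 285  10   5  17] [207.47058824 286.88235294]
scene [205 284  25  13 100] [216.1  290.39]
side [364 261   5  18  35] [364.8 270.6]
side [372 260   5  19  32] [374.28125 269.625  ]
```

View pics/za.png

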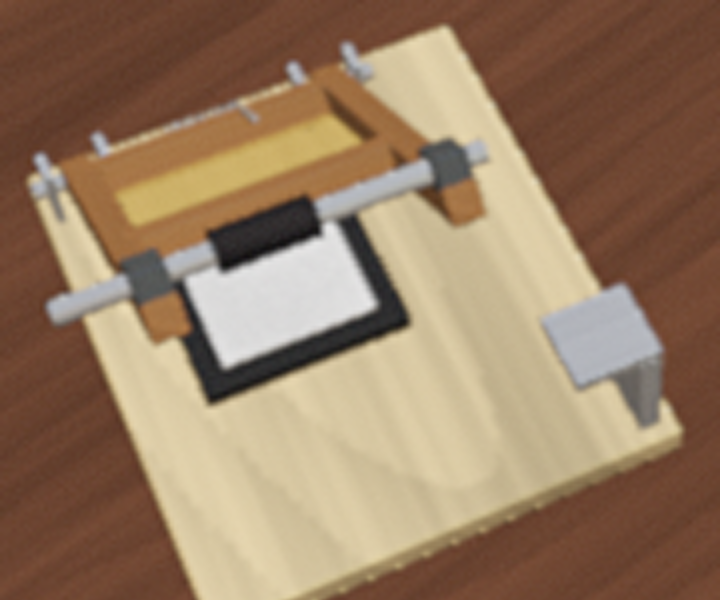

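View pics/zb.png

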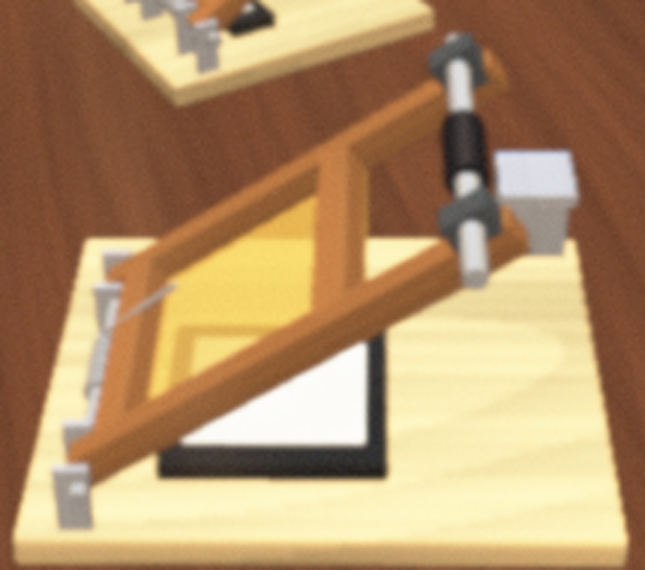

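```bash
cat > h.py <<'E'
import numpy as np, cv2
from station import arm, snapshot, camera_info
CI={n:camera_info(n) for n in("scene","side","wrist")}
def ray(n,uv,pose=None):
    c=CI[n];K=np.array([[c['fx'],0,c['cx']],[0,c['fy'],c['cy']],[0,0,1.]])
    p=cv2.undistortPoints(np.array([[uv]],float),K,np.array(c['dist_coeffs']))[0,0]
    d=np.array([p[0],p[1],1])
    if n=="wrist":
        T=pose@c['T_tool_cam']; return T[:3,3],T[:3,:3]@d/np.linalg.norm(d)
    R=np.array(c['R']);return -R.T@c['t'],R.T@d/np.linalg.norm(d)
def onz(n,uv,z,pose=None):
    o,d=ray(n,uv,pose);return o+d*(z-o[2])/d[2]
def tri(r1,r2):
    (o1,d1),(o2,d2)=r1,r2
    A=np.stack([d1,-d2],1);s=np.linalg.lstsq(A,o2-o1,rcond=None)[0]
    p,q=o1+s[0]*d1,o2+s[1]*d2
    return (p+q)/2,np.linalg.norm(p-q)
E
python3 - <<'E'
from h import *
np.set_printoptions(precision=4,suppress=True)
za=lambda x,y:(150+x/4-.375,230+y/4-.375)
zb=lambda x,y:(215+x/3-.33,220+y/3-.33)
S,g=tri(ray("scene",za(265,233)),ray("side",zb(464,151)));print("sleeve",S,g)
E,g=tri(ray("scene",za(57,309)),ray("side",zb(474,278)));print("near end",E,g,np.linalg.norm(S-E))
for nm,p,z in [("sceneBL",(32,180),.018),("TL",(447,27),.018),("TR",(682,434),.018),("K1",(542,322),.087),("K2",(627,284),.087),("K3",(661,348),.087),("K4",(582,387),.087)]: print(nm,onz("scene",za(*p),z))
for nm,p,z in [("hingeNear",(86,238),.018),("nearLeft",(14,543),.018),("nearRight",(628,543),.018),("farR",(578,240),.018),("K1",(494,152),.087),("K2",(572,152),.087),("K3",(577,203),.087),("K4",(500,200),.087)]: print("side",nm,onz("side",zb(*p),z))
print(onz("scene",(159,271),.018),onz("scene",(207,383),.018))
E
```

```text
sleeve [ 0.4745 -0.2588  0.1949] 0.003494621647785195
near end [ 0.4491 -0.3522  0.1935] 0.0008746168680810664 0.0968310984517064
sceneBL [ 0.2439 -0.2803  0.018 ]
TL [ 0.305  -0.0383  0.018 ]
TR [ 0.5992 -0.1151  0.018 ]
K1 [ 0.5369 -0.1533  0.087 ]
K2 [ 0.547  -0.1069  0.087 ]
K3 [ 0.5865 -0.1189  0.087 ]
K4 [ 0.5785 -0.1624  0.087 ]
side hingeNear [ 0.3005 -0.034   0.018 ]
side nearLeft [ 0.2384 -0.281   0.018 ]
side nearRight [ 0.5321 -0.3552  0.018 ]
side farR [ 0.5972 -0.1126  0.018 ]
side K1 [ 0.5427 -0.1045  0.087 ]
side K2 [ 0.5877 -0.1162  0.087 ]
side K3 [ 0.5719 -0.167   0.087 ]
side K4 [ 0.5304 -0.1532  0.087 ]
[ 0.2372 -0.2726  0.018 ] [ 0.5318 -0.3463  0.018 ]
```

Press yaw is about -0.265 rad. The sleeve measures 0.195 high against 0.194 expected, and the keeper lies at 0.24 m along x and mouth 0.12 m along y, both consistent with the data. Next I check reach.

```bash
cat >> h.py <<'E'
from scipy.spatial.transform import Rotation as Ro
YAW=-0.265
ex=np.array([np.cos(YAW),np.sin(YAW),0]);ey=np.array([-np.sin(YAW),np.cos(YAW),0]);ez=np.array([0,0,1.])
S0=np.array([.4745,-.2588,.1940])
H=S0-ex*(.240*np.cos(.6)-.016*np.sin(.6)); H[2]=.045
def axes(a): return np.cos(a)*ex+np.sin(a)*ez, -np.sin(a)*ex+np.cos(a)*ez
def sleeve(a,b=0): fx,fz=axes(a); return H+.240*fx+.016*fz+b*ey
def tool(a,s=1,b=0,back=0,ta=None):
    """TCP pose with grasp point at the sleeve; ta tool tilt"""
    fx,fz=axes(a if ta is None else ta)
    R=np.stack([-fz,s*fx,-s*ey],1)
    return sleeve(a,b)+(.054+back)*fz, Ro.from_matrix(R).as_quat()
def pose():
    T=np.eye(4);T[:3,3]=arm.read_tool_pos();T[:3,:3]=Ro.from_quat(arm.read_eef_rot()).as_matrix();return T
E
python3 - <<'E'
from h import *
np.set_printoptions(precision=3,suppress=True)
print(H,sleeve(.6),sleeve(0))
for s in(1,-1):
  for a,b,k in[(.6,0,.1),(.6,0,0),(.3,0,0),(0,0,0),(-.02,0,0),(0,.045,0)]:
    print(s,a,b,k,arm.ik(*tool(a,s,b,k)))
E
```

```text
[ 0.292 -0.209  0.045] [ 0.474 -0.259  0.194] [ 0.524 -0.272  0.061]
1 0.6 0 0.1 [ 0.276  0.173  0.367  2.282 -1.138  0.286  1.4  ]
1 0.6 0 0 [ 1.082  0.493 -0.755  2.254  2.001  0.223 -1.72 ]
1 0.3 0 0 [ 0.933  0.656 -0.693  2.003  0.926  0.452 -0.669]
1 0 0 0 [ 0.261  0.779  0.297  1.786 -0.356  0.63   0.502]
1 -0.02 0 0 [ 0.257  0.793  0.303  1.771 -0.351  0.651  0.496]
1 0 0.045 0 [ 0.204  0.766  0.262  1.808 -0.32   0.609  0.396]
-1 0.6 0 0.1 [ 1.477  0.316 -1.121  2.255  0.896  0.22   2.51 ]
-1 0.6 0 0 [ 1.149  0.526 -0.862  2.252  1.9    0.284  1.531]
-1 0.3 0 0 [ 0.785  0.602 -0.455  2.007  0.637  0.342  2.738]
-1 0 0 0 [-0.143  1.076  1.13   1.798 -1.127  1.078 -1.978]
-1 -0.02 0 0 [-0.141  1.09   1.13   1.783 -1.116  1.093 -1.993]
-1 0 0.045 0 [ 0.633  0.79  -0.436  1.794  0.504  0.67   2.785]
```

Run:
```python
from h import *
np.set_printoptions(precision=3,suppress=True)
for ta in(0,.15,.3):
  for a,b,k in[(.6,0,.12),(.6,0,0),(.3,0,0),(0,0,0)]:
    print(ta,a,k,arm.ik(*tool(a,1,b,k,ta=ta*a/.6)))
```

```text
0 0.6 0.12 [-0.124  0.512  0.932  1.662 -0.437  1.192  0.648]
0 0.6 0 [-0.057  0.638  0.835  1.83  -0.58   0.937  0.774]
0 0.3 0 [ 0.105  0.702  0.559  1.79  -0.5    0.796  0.651]
0 0 0 [ 0.261  0.779  0.297  1.786 -0.356  0.63   0.502]
0.15 0.6 0.12 [-0.172  0.407  0.946  1.819 -0.475  0.986  0.693]
0.15 0.6 0 [-0.048  0.571  0.802  1.944 -0.695  0.753  0.886]
0.15 0.3 0 [ 0.136  0.665  0.505  1.849 -0.526  0.685  0.681]
0.15 0 0 [ 0.261  0.779  0.297  1.786 -0.356  0.63   0.502]
0.3 0.6 0.12 [-0.007  0.249  0.659  1.971 -0.389  0.722  0.612]
0.3 0.6 0 [-0.245  0.728  1.232  2.063 -1.202  0.904  1.384]
0.3 0.3 0 [ 0.188  0.628  0.422  1.907 -0.542  0.567  0.703]
0.3 0 0 [ 0.261  0.779  0.297  1.786 -0.356  0.63   0.502]
```

Run:
```python
from h import *
arm.movep(*tool(.6,1,0,.12,ta=.25))
T=pose(); np.save("T1.npy",T)
cv2.imwrite("pics/w1.png",snapshot("wrist")); cv2.imwrite("pics/s1.png",snapshot("side"))
print(arm.read_time(),T[:3,3],tool(.6,1,0,.12,ta=.25)[0],arm.read_ft_force())
c=CI['wrist'];M=np.linalg.inv(T@c['T_tool_cam'])
for p in (sleeve(.6),sleeve(.6)+.025*ey,sleeve(.6)-.025*ey):
    q=M[:3,:3]@p+M[:3,3];print(q[:2]/q[2]*c['fx']+[c['cx'],c['cy']])
```

```text
3.2417 [ 0.43362466 -0.24671635  0.3621429 ] [ 0.43295442 -0.24752525  0.36231032] [ 0.44304159 -0.17521037  0.25620622]
[322.51587197 245.98098977]
[322.58916727 212.21725653]
[322.44632866 278.01635547]
```

View pics/w1.png

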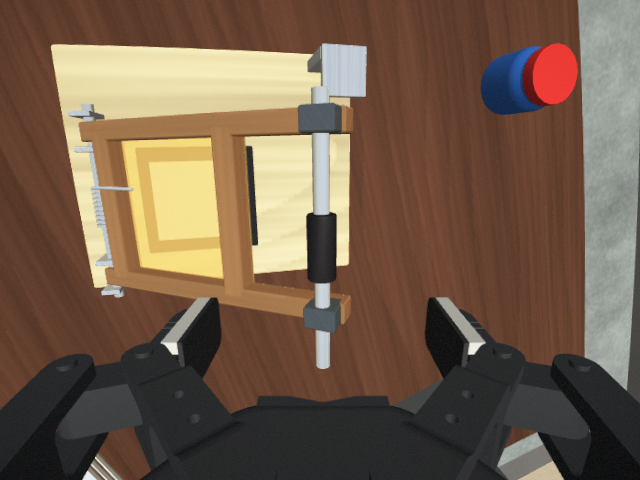

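View pics/s1.png

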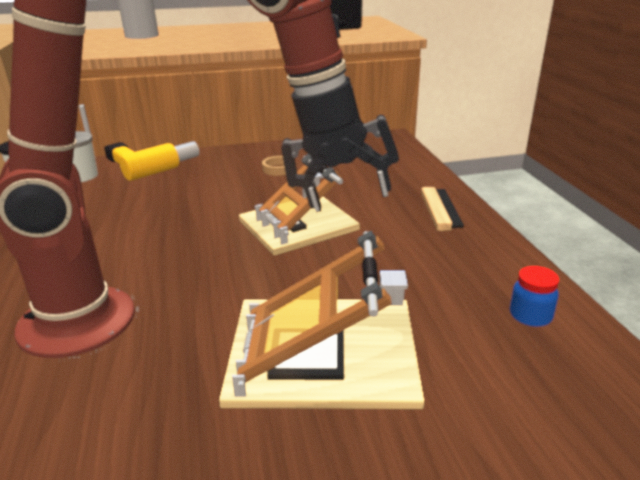

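The wrist view shows the sleeve centre at (321,247) against (322.5,246) predicted, with the rod aligned with the image column. The pose is good, so I descend and grip.

Run:
```python
from h import *
arm.line_to(tool(.6,1,0,0,ta=.25)[0],.12)
print(arm.read_time(),arm.read_ft_force())
arm.move_gripper(0.0,35)
print(arm.read_time(),arm.read_opening(),arm.read_ft_force(),arm.read_tool_pos()-tool(.6,1,0,0,ta=.25)[0])
cv2.imwrite("pics/w2.png",snapshot("wrist"));cv2.imwrite("pics/s2.png",snapshot("side"))
```

```text
4.3917 [-0.80773516  0.2212743  -1.0267059 ]
4.9917 0.24702705217214257 [-2.50748379  0.60970199  2.6628787 ] [-0.00044951  0.00013913  0.00010898]
```

View pics/w2.png

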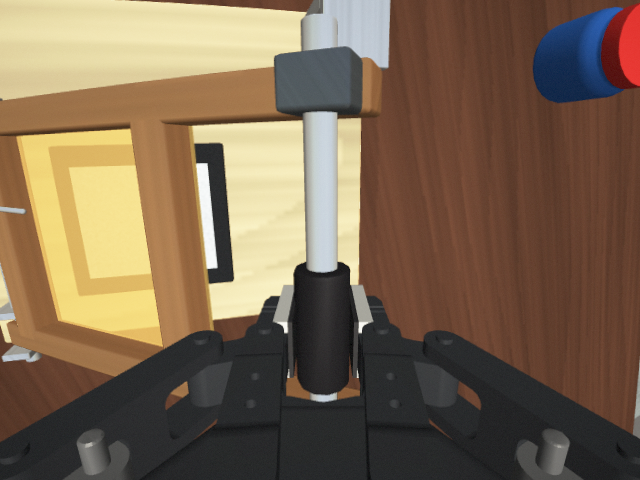

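View pics/s2.png

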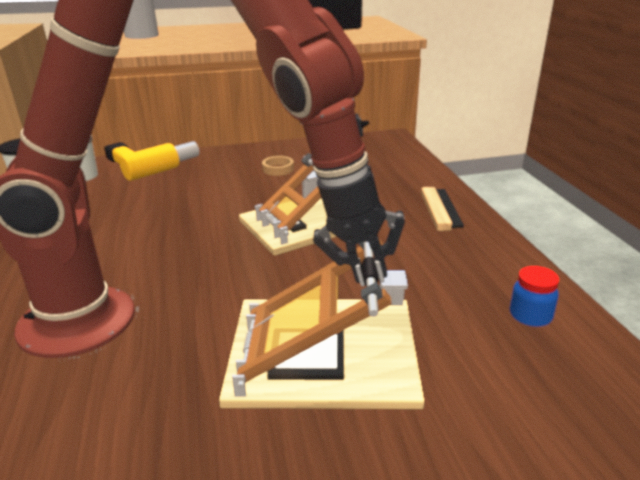

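The sleeve sits squarely between the pads (opening 21 mm). Now I swing down along the arc.

Run:
```python
from h import *
np.set_printoptions(precision=4,suppress=True)
for a in list(np.arange(.5,.09,-.1))+[.05,.02,0.0]:
    p,q=tool(a,1,0,0,ta=.25*a/.6)
    arm.line_to(p,.09 if a>.09 else .04,ori=q)
    f=np.array(arm.read_ft_force());print(round(a,2),arm.read_time(),f,arm.read_tool_pos()-p)
    if np.linalg.norm(f)>35: break
cv2.imwrite("pics/w3.png",snapshot("wrist"));cv2.imwrite("pics/s3.png",snapshot("side"));cv2.imwrite("pics/c3.png",snapshot("scene"))
```

```text
0.5 5.5167 [-3.4253  0.8391  5.9562] [-0.0004  0.     -0.0002]
0.4 5.9417 [-3.6754  0.9512  5.5362] [-0.0007  0.     -0.    ]
0.3 6.3667 [-5.2294  1.1482  6.0171] [-0.0009  0.0001  0.0002]
0.2 6.7917 [-5.5153  0.9791  5.1833] [-0.0009  0.0001  0.0004]
0.1 7.2167 [-5.0627  2.0919  8.4165] [-0.001   0.0001  0.0008]
0.05 7.675 [-5.2969  1.1191  8.517 ] [-0.0009  0.0001  0.0012]
0.02 8.0083 [-5.5239  1.8987  6.4711] [-0.0009  0.      0.0011]
0.0 8.2833 [-5.0828  2.8346  8.8088] [-0.0008 -0.      0.0013]
```

View pics/w3.png

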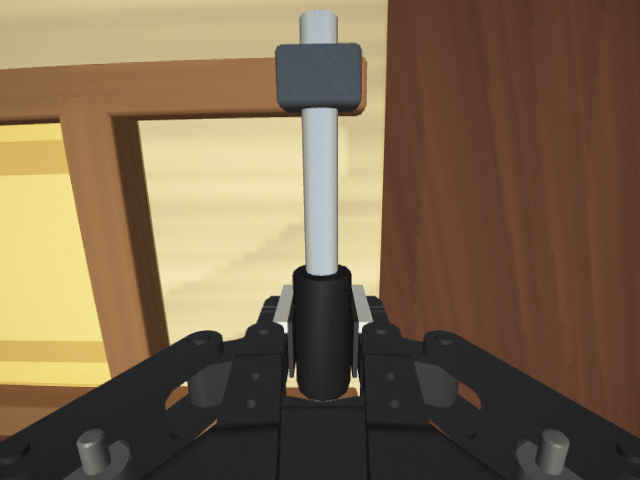

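View pics/s3.png

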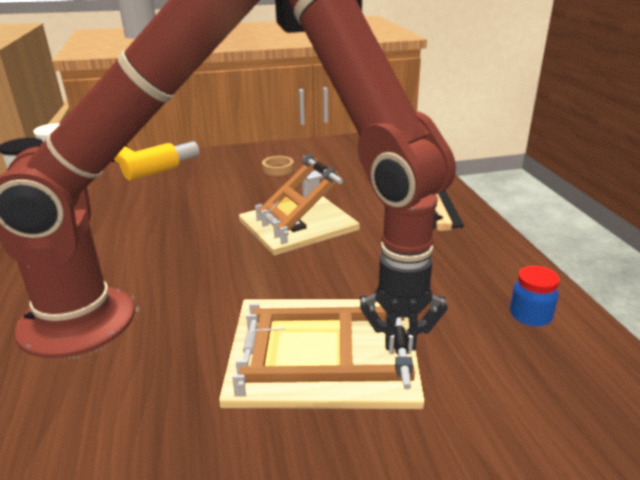

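Run:
```python
from h import *
np.set_printoptions(precision=4,suppress=True)
p,q=tool(0)
dz=0
for i in range(5):
    dz-=.0012
    arm.line_to(p+[0,0,dz],.02); f=np.array(arm.read_ft_force());print(dz,f,arm.read_tool_pos()-p)
    if f[2]>18: break
for b in (.01,.02,.03,.04,.046,.049):
    arm.line_to(p+b*ey+[0,0,dz],.05); f=np.array(arm.read_ft_force());print(b,arm.read_time(),f,(arm.read_tool_pos()-p)@ey,f@ey)
    if abs(f@ey)>18: break
cv2.imwrite("pics/w4.png",snapshot("wrist"));cv2.imwrite("pics/s4.png",snapshot("side"));cv2.imwrite("pics/c4.png",snapshot("scene"))
```

```text
-0.0012 [-5.0521  1.411   8.9862] [-0.0008 -0.      0.0003]
-0.0024 [-4.6993  1.6851  8.19  ] [-0.0007 -0.0001 -0.0008]
-0.0036 [-4.5163  1.4974  9.4647] [-0.0007 -0.     -0.0019]
-0.0048 [-3.6422  1.7982  9.9539] [-0.0006 -0.0001 -0.003 ]
-0.005999999999999999 [-5.9777  3.0865 11.2069] [-0.0005 -0.0001 -0.0039]
0.01 10.0333 [-5.5185  2.3066 11.7246] 0.009904213573220981 0.7807406252936512
0.02 10.3833 [-5.6387  2.4425 11.6113] 0.019948443402729978 0.8804441407016083
0.03 10.7333 [-5.8698  2.5478 11.7309] 0.03000120567245178 0.9215128641334961
0.04 11.0833 [-6.4143  1.7521 11.7645] 0.0398864682325811 0.01101239855668734
0.046 11.35 [-7.8579 -5.899   7.9295] 0.04054896815780393 -7.751150896363316
0.049 11.6 [-8.372  -8.833   7.4208] 0.04083760095637971 -10.717390609205113
```

View pics/w4.png

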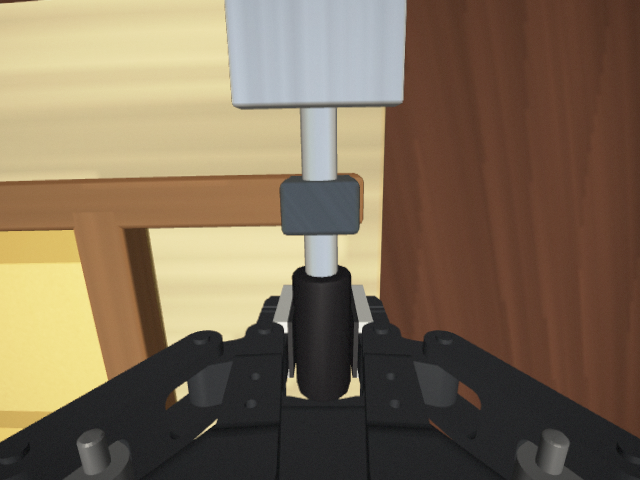

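View pics/c4.png

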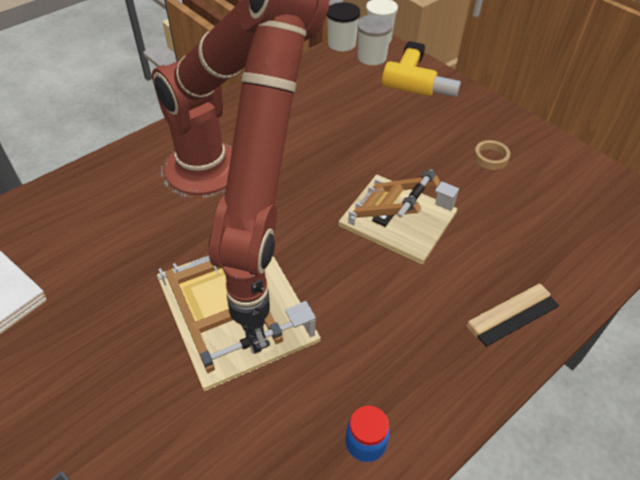

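The rod is under the keeper in the wrist view (rod enters at (318,105)). It stopped after 40.8 mm of hand travel. I'll push a little harder to confirm it is the end stop, and measure sleeve to keeper.

Run:
```python
from h import *
np.set_printoptions(precision=4,suppress=True)
p,q=tool(0)
arm.pause(.4);f=np.array(arm.read_ft_force());print(f,f@ey,(arm.read_tool_pos()-p)@ey)
for b in (.052,.056):
    arm.line_to(p+b*ey+[0,0,-.006],.03);arm.pause(.3); f=np.array(arm.read_ft_force());print(b,arm.read_time(),f,f@ey,arm.read_tool_pos()-p,(arm.read_tool_pos()-p)@ey,arm.read_opening())
T=pose();cv2.imwrite("pics/w5.png",snapshot("wrist"))
k=[onz("wrist",u,.087,T) for u in((234,105),(403,103))];r=onz("wrist",(321,268),.061+.011,T)
print("keeper",k,[(x-H)@ey for x in k],"sleeve far end",(r-H)@ey, "grasp",(T[:3,3]-H)@ey)
```

```text
[-8.7981 -8.1938  8.0604] -10.212102869749128 0.040812570577796095
0.052 12.7 [-10.9551 -12.815    7.84  ] -15.236862044180578 [ 0.0097  0.04   -0.0031] 0.041134399582027865 0.24424376230747433
0.056 13.2833 [-11.7373 -17.6516   8.097 ] -20.109533083107408 [ 0.0097  0.0404 -0.0026] 0.04156358387774548 0.24462837572937335
keeper [array([ 0.5323, -0.1511,  0.087 ]), array([ 0.5738, -0.1622,  0.087 ])] [np.float64(0.11910106303745557), np.float64(0.11920504249225859)] sleeve far end 0.06910873064614181 grasp 0.041563583877745454
```

View pics/w5.png

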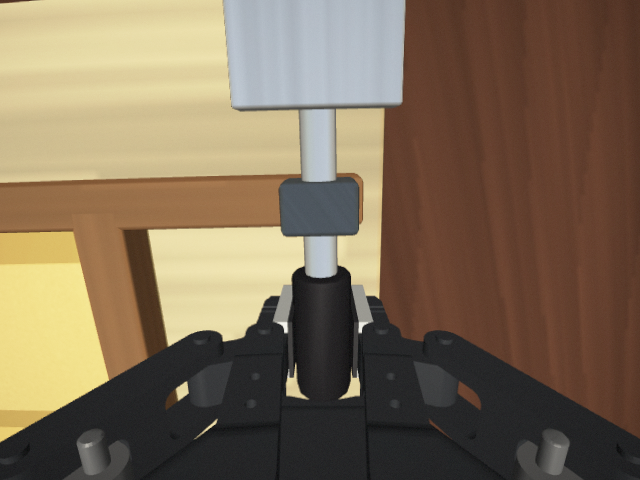

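The force climbed to 20 N with under 1 mm of extra travel, and sleeve centre to mouth is about 78 mm (80 expected at home). That confirms the end stop. I relieve the push, let the frame rise onto the keeper, and release.

Run:
```python
from h import *
np.set_printoptions(precision=4,suppress=True)
p,q=tool(0)
arm.line_to(p+.043*ey+[0,0,-.006],.03); 
for dz in(-.001,.003,.006,.009,.011):
    arm.line_to(p+.043*ey+[0,0,dz],.03); f=np.array(arm.read_ft_force());print(dz,f,f@ey,(arm.read_tool_pos()-p)@ey,arm.read_tool_pos()[2]-p[2])
    if f[2]<0: break
arm.line_to(p+.0412*ey+[0,0,dz],.03)
print(arm.read_ft_force())
arm.move_gripper(1.0); 
print(arm.read_ft_force(),arm.read_time())
c=arm.read_tool_pos()
arm.line_to(c+[0,0,.15],.15)
T=pose()
cv2.imwrite("pics/w6.png",snapshot("wrist"));cv2.imwrite("pics/s6.png",snapshot("side"));cv2.imwrite("pics/c6.png",snapshot("scene"));print(arm.read_time())
np.save("T6.npy",T)
```

```text
-0.001 [-6.7915 -0.8795  6.3696] -2.6275384235646637 0.04018256667806296 0.0005476887147325415
0.003 [-7.0834 -1.613   6.4332] -3.411867950833494 0.040165957249175224 0.004419795398313164
0.006 [-7.4072 -2.1487  5.2718] -4.013719686401624 0.040196464753825364 0.007208734232310748
0.009 [-5.0347 -3.1536 -1.9859] -4.3621737067143815 0.04029629865576838 0.008871258779402813
[-5.801  -1.1978 -0.1542]
[-0.2536 -0.1257  0.2684] 15.9083
17.2083
```

View pics/w6.png

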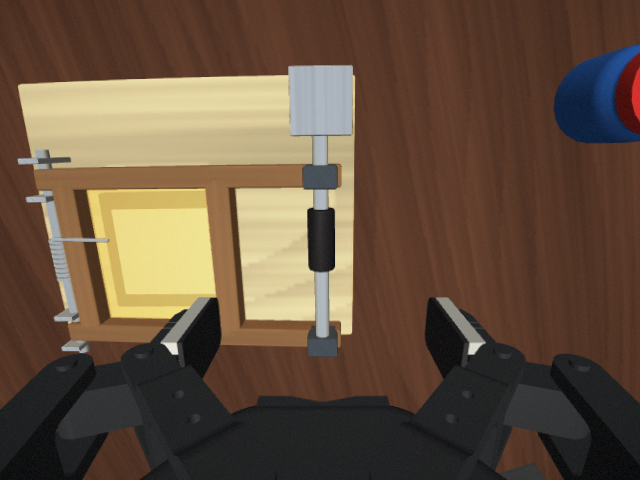

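View pics/s6.png

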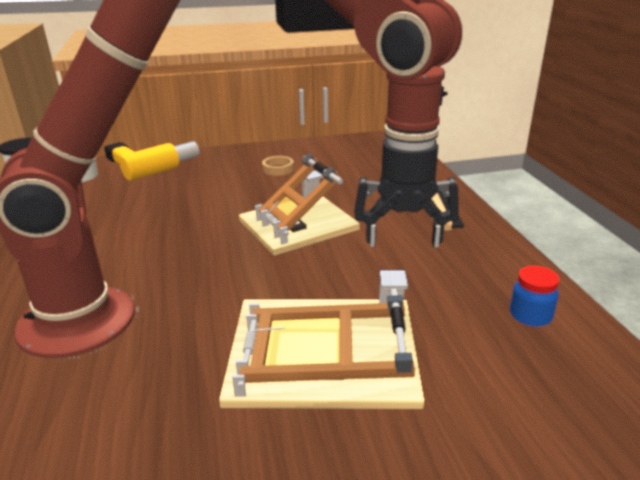

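Run:
```python
from h import *
np.set_printoptions(precision=4,suppress=True)
T=np.load("T6.npy");im=cv2.imread("pics/w6.png")
col=im[120:360,316:327].max(2).mean(1).astype(int); print([(120+i,v) for i,v in enumerate(col) if i and abs(int(v)-int(col[i-1]))>12])
# 'z' rod axis about .073 ; sleeve top .084, keeper roof top .087
g=lambda u,z:(onz("wrist",u,z,T)-H)@ey
m=g((320,135.5),.087); a=g((321,209),.080); b=g((321,270.5),.080); print("mouth",m,"sleeve ends",a,b,"len",a-b,"centre->mouth",m-(a+b)/2)
S,e=tri(ray("wrist",(321,239.5),T),ray("side",(398.3,318)));print("sleeve",S,e)
cv2.imwrite("pics/z6.png",cv2.resize(im[50:370,220:400],None,fx=1.85,fy=1.85,interpolation=cv2.INTER_CUBIC))
```

```text
[(134, np.int64(157)), (135, np.int64(95)), (136, np.int64(179)), (165, np.int64(113)), (166, np.int64(88)), (188, np.int64(65)), (189, np.int64(113)), (190, np.int64(184)), (209, np.int64(146)), (210, np.int64(30)), (271, np.int64(71)), (272, np.int64(142)), (273, np.int64(185)), (336, np.int64(161)), (337, np.int64(111)), (338, np.int64(70)), (356, np.int64(68)), (357, np.int64(86))]
mouth 0.1180313936455825 sleeve ends 0.0641785031625455 0.01417754107364576 len 0.050000962088899745 centre->mouth 0.07885337152748687
sleeve [ 0.5323 -0.2334  0.0789] 0.0008986325158941359
```

View pics/z6.png

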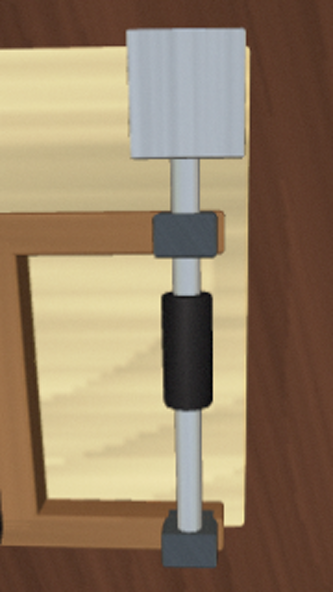

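View pics/c6.png

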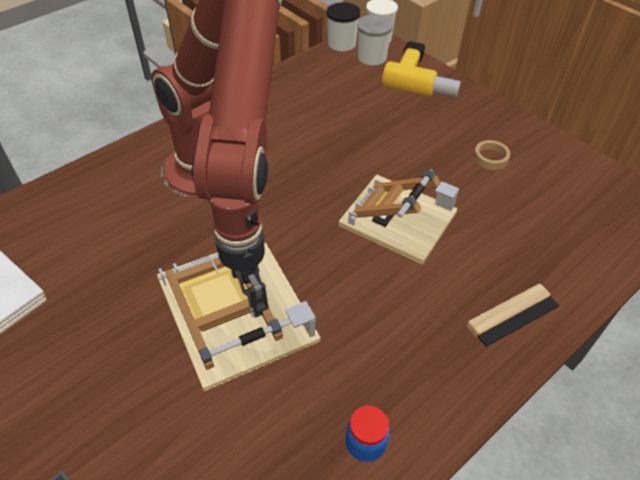

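The frame stays down, centre to mouth is 79 mm (80 at home), and the arm is clear. Handing in.

```bash
python3 -c "
from station import arm,ticket
print(arm.read_time(),arm.read_ft_force());print(ticket.finish_job())"
```

```text
17.2083 [-0.27645152 -0.26604015  0.72703553]
the job is handed in; nothing more can be done
None
```

The larger press's frame is locked down with its bolt home, and I handed the job in at 17.2 s. I gripped the bolt sleeve and swung the frame down along its arc. Holding it there, I slid the bolt in until it met its end stop, let the frame rise onto the keeper, then released and backed off 150 mm.

**Bolt home:** The push force rose to about 20 N with under 1 mm of extra travel. Sleeve centre to keeper mouth measured 79 mm, against 80 mm expected with the bolt home.

**Frame held:** The upward force dropped off as the keeper took the frame, about 9 mm above the planned flat height (12 mm expected). After release the pictures show the frame down and the rod under the keeper.

**Rest of the scene:** The small press's frame is still raised, and the gripper is touching nothing. The highest wrist force I read was about 23 N.

**Less certain points:**
- Pressing about 4 mm below the planned flat height gave only a slight force rise, so I did not feel a hard stop at flat. The bolt still entered the keeper freely.
- One triangulation of the sleeve after release read 79 mm high, about 6 mm more than the roughly 73 mm expected. I put that down to the hand-picked pixel in the side view and did not repeat it.

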